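# Set the stop screw of a vial press

### The job

Take the driver from its holder and screw down the stop screw of the little vial press until the setting bar just drags lightly under the screw's pad. Stand the driver back in its holder, slide the bar about a centimetre lengthwise in its channel to feel that it drags, and leave it lying under the pad, let go. Do not jam the bar, and leave the bottle, the jar and the basin where they stand.

Things in the scene. Friction and masses are not known exactly. Their poses are not given: they have to be found in the camera images.
- base: grey base plate of the press, 130 (x) x 90 (y) x 12 mm, fixed; origin under the screw's axis at counter height, z up. On it two low steel rails (8 wide, 9 high, 32 mm apart) form a channel along y; the bar lies between them on the plate's top, 12 mm above the counter
- press: white press head, fixed: column on the +x side (x 39 to 73 mm, 60 mm wide) and an arm 44 mm wide over the channel, underside 58 mm and top 76 mm above the counter, with the stop screw in it. Same origin and axes as the base
- press_axis (a point): the upright axis of the stop screw, at the arm's top face (76 mm above the counter). The steel screw head, 23 mm across, tops out 14 to 26 mm above this point. In it is an open cross slot (two grooves, 6 mm wide, 6 mm deep) of unknown direction. Clockwise from above lowers the screw 2.55 mm per radian (steep thread); it stays where left; turning it free takes about 0.04 N m
- press_under (a point): point on the screw's axis at the arm's underside, 58 mm above the counter. Below it the screw carries a rubber-faced pad 24 mm across on a stiff spring (10 N/mm), at the start 1.5 to 5 mm clear of the bar. Once it presses on the bar the moment to turn rises about 0.1 N m per radian (held still); the right drag lies 0.1 to 0.7 rad past first touch, best 0.4: sliding the bar then takes 3 to 14 N
- bar_centre (a point): aluminium setting bar, 28 (x) x 170 (y, its length) x 24 mm, about 0.3 kg, loose in the channel below the screw and jutting out beyond the base on both sides (y); point at its centre, half-way up. It can be gripped by a jutting end across its 28 mm width, or pushed on an end face
- holder: grey plastic block 56 x 56 x 58 mm, fixed, with an upright hole of 20 mm, 54 mm deep, in its top; origin under its centre
- driver_grip (a point): screwdriver, 100 mm long, 0.12 kg, standing upright in the holder with its handle's shoulder on the holder's top; point at the middle of its square black handle (26 x 26 x 50 mm, faces along its x and y). Below the handle is a round shank of 14 mm that ends in a flat blade, 14 mm wide (along x) and 2.5 mm thick; z points from blade to handle
- driver_tip (a point): the blade's end, on the driver's axis, 75 mm below driver_grip
- vialbottle: bystander: amber bottle, 52 mm across, 110 mm high; origin under its centre
- tabletjar: bystander: white jar, 60 mm across, 75 mm high; origin under its centre
- basin: bystander: purple basin, 140 mm across, 70 mm high; origin under its centre
There are look-alikes about, which are no part of the job. What is meant by the part that bears driver_grip is not green, and is the smaller of those in its own colour.

How it is judged:
By the outcome, as a careful person would: the job done as asked, in the order asked, and still so for the second after the job is handed in, with the robot touching nothing.
It also fails if it takes over 72 s, if anything falls off the work surface, if the arm or the gripper's body presses on something with over 40 N, if the wrist force passes 120 N, or if a joint passes its speed limit or range.

### The arm

A 6-joint arm with a two-finger parallel gripper is mounted at the origin on the work surface. World frame = base frame: x ahead of the robot, y to its left, z up, the work surface at z = 0. Lengths are in m, angles in rad, forces in N, time in s.
With the tool pointing down it reaches from about 0.325 to 0.9 m from the base axis. Payload 6.1 kg.
Tool frame: the origin (TCP) lies midway between the tips of the shut fingers; the grasp point (between the pads) lies 19 mm behind it; x points along the fingers, y is the direction in which the jaws open and shut, and the axes are right-handed (so a half turn about x gives the same grasp; the last joint's range is limited). The gripper opens to 85 mm and grips with 20 to 120 N. Pads are 22 mm wide; open, the fingers measure 114 mm over their backs; the gripper's body (76 mm by 85 mm) begins 54 mm behind the grasp point. The pads swing forward as they close: fully open they stand 13 mm farther back than shut.
Start: joints at [1.081, 0.22, 1.526, -0, 1.395, -0.126], TCP at [0.222, 0.584, 0.231] pointing down, gripper open.
Joint ranges: [-2.98, 2.98], [-0.91, 2.08], [0.09, 2.57], [-1.24, 4.39], [0.2, 2.65], [-2.68, 2.68]. Speed limits (rad/s): [2.57, 2.57, 3.01, 3.14, 3.14, 3.14].

### API

Orientations are given as [roll, pitch, yaw] about the fixed x, y, z axes, in that order (R = Rz(yaw) Ry(pitch) Rx(roll)).
In Python, from plant import movep, move_l, set_joints, gripper_to, hold, inverse_kinematics, observe, get_image, get_calibration, Unreachable, job_done gives the robot as it stands. Calls block until the motion is done:
- movep(position, orientation): joint-space move of the TCP to a pose.
- move_l(position, feed=0.15, rotation=None, max_force=None): straight line of the TCP; rotation=None keeps the orientation; feed is the mean speed in m/s. With max_force (N) it stops when the force on the tool has changed by that much, and returns True; else False.
- set_joints(angles): joint-space move.
- gripper_to(opening, f_grip=None): finger opening in m; f_grip is the grip in N (None keeps the last); returns when the fingers have stopped.
- hold(seconds).
- inverse_kinematics(position, orientation): joint angles nearest the present ones, or None.
- observe(): the state.
- get_image(name): name is "scene" or "top" or "wrist"; returns (picture, depth): 480x640x3 uint8, red, green, blue; 480x640 float32, m along the optical axis (not along the pixel's ray), 0 where there is no reading.
- get_calibration(name): a dict with "intrinsics" (3x3 intrinsics, pixels), "world_from_camera" (4x4, takes a point from camera to world coordinates). Camera axes: x right, y down, z forward; pixel columns grow to the right and rows downward; lengths in m; the calibration is good to about 2 mm. A picture is of the moment at which its call begins: read the wrist's pose just before it. get_calibration takes no time and is no camera call; for the wrist camera it gives the pose at the moment of the call.
A pose or a line that the arm cannot do raises Unreachable and nothing moves.
- job_done(): hands the job in, once; it reports no verdict.
The state is a dict: "time_s": time; "q": joint angles; "joint_velocities": joint speeds; "joint_torque": joint torques, N m; "eef_pos": TCP position; "tcp_rot": TCP orientation; "ft_force": force on the tool from outside, world axes, zero at the start; "torque": the same for the moment, N m; "opening": finger opening in m.
Only numpy, scipy, OpenCV 4.12 (cv2) and the standard library are available. Lean on these libraries where they do the work, as an engineer would, in place of code of your own. Each camera call takes 0.05 s, during which the arm holds its last target. There are 200 camera calls.

## Working session

There is one attempt and no reset: what is moved stays moved. The work goes in short steps, each a Python script; the robot and the scene stay as the last script left them, time stands still between calls to the robot, and variables do not carry over. Pictures are saved under pics/ and viewed, about 8 in all and at most 12, crops included, and the job is handed in when it is done.

```bash
ls; mkdir -p pics
cat > h.py <<'E'
import numpy as np, cv2
from plant import *
def snap(name,fn):
    c=get_calibration(name); im,d=get_image(name)
    cv2.imwrite('pics/'+fn+'.png',im[:,:,::-1]); np.savez('pics/'+fn+'.npz',im=im,d=d,K=c['intrinsics'],T=c['world_from_camera'])
    return im,d,np.array(c['intrinsics']),np.array(c['world_from_camera'])
def load(fn):
    z=np.load('pics/'+fn+'.npz'); return z['im'],z['d'],z['K'],z['T']
def ray(K,T,u,v):
    r=T[:3,:3]@np.linalg.inv(K)@np.array([u,v,1.]); return T[:3,3],r
def onz(K,T,u,v,z):
    o,r=ray(K,T,u,v); return o+r*(z-o[2])/r[2]
def cloud(d,K,T):
    v,u=np.mgrid[:480,:640]; p=np.stack([(u-K[0,2])/K[0,0]*d,(v-K[1,2])/K[1,1]*d,d],-1)
    return p@T[:3,:3].T+T[:3,3]
E
python3 - <<'E'
from h import *
for n in('scene','top'):
    im,d,K,T=snap(n,n+'0'); print(K,T.round(3),(d>0).mean())
s=observe();print(s)
a=cv2.imread('pics/scene0.png');b=cv2.imread('pics/top0.png')
E
```

```text
pics
[[460.27221863   0.         319.51709215]
 [  0.         460.27221863 242.03039561]
 [  0.           0.           1.        ]] [[-0.351  0.814 -0.463  0.986]
 [ 0.936  0.298 -0.185  0.183]
 [-0.012 -0.499 -0.867  0.854]
 [ 0.     0.     0.     1.   ]] 0.995830078125
[[479.75017839   0.         314.49091731]
 [  0.         479.75017839 235.55933162]
 [  0.           0.           1.        ]] [[-0.028 -0.997  0.069  0.506]
 [-1.     0.029  0.004  0.018]
 [-0.006 -0.069 -0.998  1.179]
 [ 0.     0.     0.     1.   ]] 0.9958756510416666
{'time_s': 0.1, 'q': array([ 1.08087183e+00,  2.21115059e-01,  1.52750027e+00,  1.80358364e-05,
        1.39471545e+00, -1.26117192e-01]), 'joint_velocities': array([ 1.38312882e-03, -8.73939134e-04, -2.03619634e-03, -1.50635581e-04,
        4.59377760e-04,  5.46010931e-05]), 'joint_torque': array([ 1.13081762e-03, -4.98244965e+01, -3.90547335e+01, -1.32363307e-04,
        5.62909278e-03,  6.36575933e-06]), 'eef_pos': array([0.22214543, 0.5836035 , 0.23032671]), 'tcp_rot': array([-1.70712613,  1.56905811, -2.07093661]), 'ft_force': array([ 0.12487572, -0.06456082,  0.19396209]), 'torque': array([-0.00345509,  0.07414933, -0.00390158]), 'opening': 0.08558439126707654}
```

View pics/scene0.png

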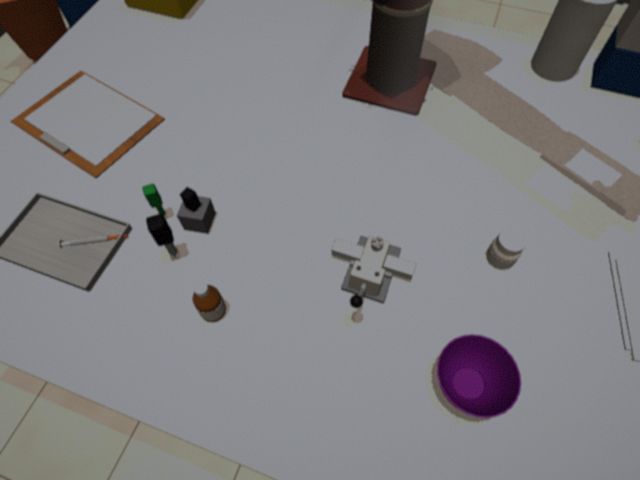

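View pics/top0.png

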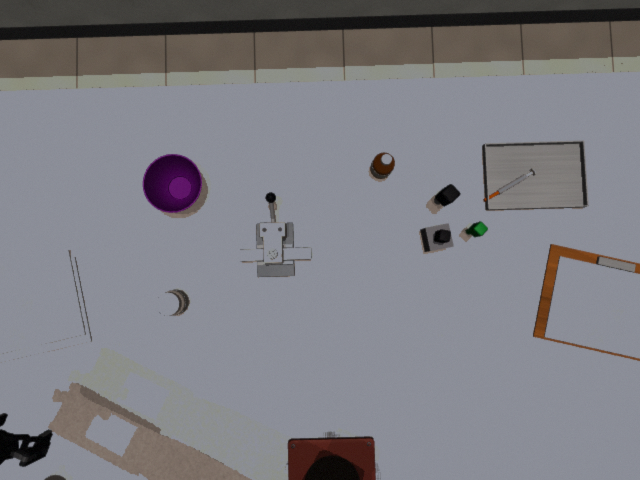

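The scene and top views agree. The holder with the small black driver is at about top px (440,238), and the press is at (273,254) with the screw head near (273,255) and the column toward +x. The larger black and the green look-alikes are at (447,195) and (478,229). Next I measure them from both views.

Run:
```python
from h import *
def box(xy):
    (c,s,a)=cv2.minAreaRect((xy*1000).astype(np.float32)); return np.round(c,1),np.round(s,1),round(a,1)
for n in('top0','scene0'):
    im,d,K,T=load(n); P=cloud(d,K,T); ok=d>0
    table=P[ok&(abs(P[...,2])<.02)]; print(n,'table z',np.median(table[:,2]),table[:,2].std())
    V=im.max(-1)
    near=lambda x,y,r:ok&(np.hypot(P[...,0]-x,P[...,1]-y)<r)
    # from top: holder approx
    o=load('top0'); h=onz(o[2],o[3],437,238,.058); p=onz(o[2],o[3],273,254,.08)
    if n=='top0': print('h',h,'p',p)
    m=near(*h[:2],.045)
    for lo,hi in((.05,.066),(.09,.13)):
        q=P[m&(P[...,2]>lo)&(P[...,2]<hi)]; print('hold',lo,len(q),np.median(q,0).round(4),box(q[:,:2]) if len(q)>3 else '')
    m=near(*p[:2],.13)
    for lo,hi in((.008,.017),(.03,.042),(.07,.08),(.085,.11)):
        q=P[m&(P[...,2]>lo)&(P[...,2]<hi)]; print('press',lo,len(q),np.median(q,0).round(4),box(q[:,:2]) if len(q)>3 else '')
a=cv2.imread('pics/scene0.png');b=cv2.imread('pics/top0.png')
def crop(i,u,v,r=45): return cv2.resize(i[v-r:v+r,u-r:u+r],(400,300 if 0 else 400),interpolation=cv2.INTER_CUBIC)
o=np.hstack([crop(a,372,265),crop(b,273,245)]); cv2.imwrite('pics/c1.png',o)
```

```text
top0 table z 0.0004424675218515084 0.0033190075760032587
h [ 0.56950948 -0.26345668  0.058     ] p [0.54227669 0.11893434 0.08      ]
hold 0.05 403 [ 0.5685 -0.2591  0.0581] (array([ 572.6, -268.2]), array([55.8, 58.2]), 9.7)
hold 0.09 152 [ 0.5723 -0.2657  0.107 ] (array([ 572.6, -267.8]), array([26.3, 26. ]), 77.3)
press 0.008 687 [0.5147 0.1135 0.0121] (array([555.3, 120.6]), array([128.4,  90. ]), 0.1)
press 0.03 612 [0.5441 0.0944 0.0361] (array([570.1, 118.2]), array([ 80.2, 167.8]), 0.1)
press 0.07 776 [0.5819 0.1204 0.0757] (array([590.9, 120.9]), array([ 60.4, 133.7]), 88.5)
press 0.085 145 [0.5509 0.1203 0.0955] (array([602.4, 121.4]), array([139.4,  24.6]), 0.6)
scene0 table z 0.00017817676416453931 0.002911367898919701
hold 0.05 450 [ 0.5838 -0.2537  0.0574] (array([ 571.9, -265.1]), array([58.1, 57.1]), 9.2)
hold 0.09 210 [ 0.5758 -0.2607  0.1063] (array([ 573.2, -264.2]), array([26.5, 25.3]), 78.6)
press 0.008 657 [0.5842 0.1487 0.012 ] (array([556.6, 123.3]), array([153.9, 143.1]), 34.5)
press 0.03 895 [0.5467 0.1366 0.0358] (array([573.1, 121.3]), array([169.3,  89.4]), 89.9)
press 0.07 1041 [0.5852 0.1248 0.0759] (array([587.9, 123.6]), array([131.3,  60.2]), 0.3)
press 0.085 188 [0.5494 0.124  0.0961] (array([602.1, 123.5]), array([ 23.5, 139.3]), 89.8)
```

View pics/c1.png

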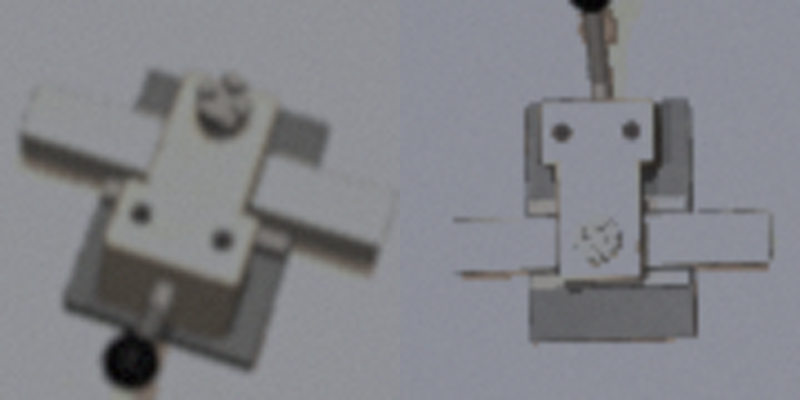

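Run:
```python
from h import *
from scipy.spatial.transform import Rotation as R
s=observe(); c=get_calibration('wrist'); T=np.array(c['world_from_camera'])
Rt=R.from_euler('xyz',s['tcp_rot']).as_matrix(); print(Rt.round(3)); print('cam in tool',(Rt.T@(T[:3,3]-s['eef_pos'])).round(4)); print((Rt.T@T[:3,:3]).round(3),c['intrinsics'])
for p in((.545,.1215,.2),(.5727,-.266,.2)):
  for y in np.arange(-180,180,30):
    q=inverse_kinematics(p,[0,np.pi/2,np.radians(y)]); print(p[1],y,None if q is None else np.round(q,2))
im,d,K,T=load('top0');P=cloud(d,K,T)
for n,u,v in(('blk',447,195),('grn',478,229),('bottle',382,165),('lever',271,198)):
    q=P[v-15:v+15,u-15:u+15].reshape(-1,3);q=q[q[:,2]>.03];print(n,q.min(0).round(3),q.max(0).round(3))
```

```text
[[-0.001  0.356  0.935]
 [-0.002  0.935 -0.356]
 [-1.    -0.002 -0.   ]]
cam in tool [-0.1433  0.0004 -0.0653]
[[-0.    -0.261  0.965]
 [ 1.     0.     0.   ]
 [-0.     0.965  0.261]] [[431.51931124   0.         313.9705309 ]
 [  0.         431.51931124 238.25447578]
 [  0.           0.           1.        ]]
0.1215 -180 [0.08 0.09 1.74 0.   1.32 1.65]
0.1215 -150 [ 0.08  0.09  1.74 -0.    1.32  1.13]
0.1215 -120 [ 0.08  0.09  1.74 -0.    1.32  0.6 ]
0.1215 -90 [ 0.08  0.09  1.74 -0.    1.32  0.08]
0.1215 -60 [ 0.08  0.09  1.74 -0.    1.32 -0.45]
0.1215 -30 [ 0.08  0.09  1.74 -0.    1.32 -0.97]
0.1215 0 [ 0.08  0.09  1.74 -0.    1.32 -1.49]
0.1215 30 [ 0.08  0.09  1.74  0.    1.32 -2.02]
0.1215 60 [ 0.08  0.09  1.74  0.    1.32 -2.54]
0.1215 90 None
0.1215 120 None
0.1215 150 [0.08 0.09 1.74 0.   1.32 2.17]
-0.266 -180 [-0.56  0.26  1.54 -0.    1.34  1.01]
-0.266 -150 [-0.56  0.26  1.54 -0.    1.34  0.49]
-0.266 -120 [-0.56  0.26  1.54 -0.    1.34 -0.04]
-0.266 -90 [-0.56  0.26  1.54 -0.    1.34 -0.56]
-0.266 -60 [-0.56  0.26  1.54 -0.    1.34 -1.08]
-0.266 -30 [-0.56  0.26  1.54 -0.    1.34 -1.61]
-0.266 0 [-0.56  0.26  1.54  0.    1.34 -2.13]
-0.266 30 [-0.56  0.26  1.54  0.    1.34 -2.65]
-0.266 60 None
-0.266 90 [-0.56  0.26  1.54  0.    1.34  2.58]
-0.266 120 [-0.56  0.26  1.54  0.    1.34  2.06]
-0.266 150 [-0.56  0.26  1.54  0.    1.34  1.53]
blk [ 0.506 -0.299  0.032] [0.685 0.018 1.179]
grn [ 0.506 -0.367  0.053] [0.603 0.018 1.179]
bottle [ 0.506 -0.169  0.03 ] [0.775 0.018 1.179]
lever [0.506 0.018 0.062] [0.683 0.131 1.179]
```

Run:
```python
from h import *
movep([.545,.1215,.21],[0,np.pi/2,np.radians(-30)]); hold(.2); snap('wrist','w1'); print(observe()['time_s'],observe()['eef_pos'])
movep([.5727,-.266,.21],[0,np.pi/2,np.radians(-12.7)]); hold(.2); snap('wrist','w2'); print(observe()['time_s'],observe()['eef_pos'])
cv2.imwrite('pics/w12.png',np.hstack([cv2.imread('pics/w1.png')[100:400,120:520],cv2.imread('pics/w2.png')[100:400,120:520]]))
```

```text
2.3833 [0.54490758 0.1221231  0.21002965]
4.075 [ 0.57307836 -0.26498754  0.21012381]
```

View pics/w12.png

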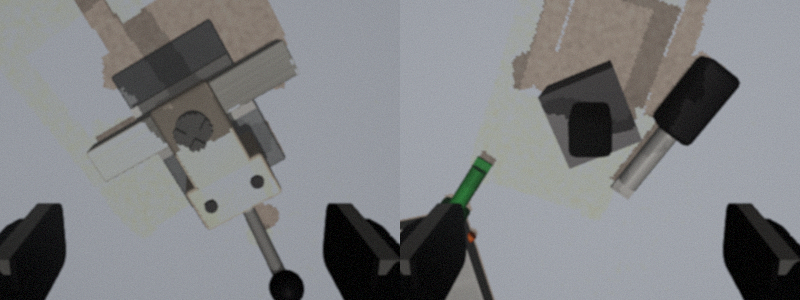

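In the left half (w1) the screw head with its cross slot is at full px (313,230). In the right half (w2) the small black handle is at about (310,230) on the holder, with the bigger black and the green look-alikes lying clear of it.

Run:
```python
from h import *
def box(xy):
    (c,s,a)=cv2.minAreaRect((xy*1000).astype(np.float32)); return np.round(c,1),np.round(s,1),round(a,1)
im,d,K,T=load('w2');P=cloud(d,K,T)
m=(np.hypot(P[...,0]-.573,P[...,1]+.266)<.045)&(d>0)
for lo,hi in((.05,.066),(.095,.12)):
    q=P[m&(P[...,2]>lo)&(P[...,2]<hi)];print(len(q),np.median(q,0).round(4),box(q[:,:2]))
im,d,K,T=load('w1');P=cloud(d,K,T)
m=(np.hypot(P[...,0]-.547,P[...,1]-.122)<.025)&(d>0)&(P[...,2]>.084)&(P[...,2]<.12)
q=P[m];print(len(q),box(q[:,:2]),cv2.minEnclosingCircle((q[:,:2]*1000).astype(np.float32)),np.percentile(q[:,2],[5,20,50,80,95]))
zt=np.percentile(q[:,2],80); 
# rectify head-top plane to 10px/mm, +x right, +y up
W=40;c=np.array([.547,.122]);S=8
xs=(np.arange(W*S)/S-W/2)/1000
X,Y=np.meshgrid(c[0]+xs,c[1]-xs); pw=np.stack([X,Y,np.full_like(X,zt)],-1)-T[:3,3]; pc=pw@T[:3,:3]
u=pc[...,0]/pc[...,2]*K[0,0]+K[0,2];v=pc[...,1]/pc[...,2]*K[1,1]+K[1,2]
r=cv2.remap(im,u.astype(np.float32),v.astype(np.float32),cv2.INTER_CUBIC)[:,:,::-1]
r=cv2.convertScaleAbs(r,alpha=1.8)
dz=cv2.remap(P[...,2].astype(np.float32),u.astype(np.float32),v.astype(np.float32),cv2.INTER_NEAREST)
dd=cv2.applyColorMap(np.clip((dz-.075)/.03*255,0,255).astype(np.uint8),cv2.COLORMAP_JET)
cv2.imwrite('pics/rect.png',np.hstack([r,dd]))
```

```text
4144 [ 0.5627 -0.2627  0.0588] (array([ 573.6, -267.4]), array([56.7, 56.2]), 9.5)
1904 [ 0.5713 -0.2669  0.1083] (array([ 573.4, -267.3]), array([26. , 26.7]), 78.1)
1210 (array([544.7, 121.8]), array([22.9, 22.9]), 27.0) ((544.5970458984375, 121.70853424072266), 12.579951286315918) [0.09107928 0.09207503 0.09422864 0.09829449 0.09903059]
```

View pics/rect.png

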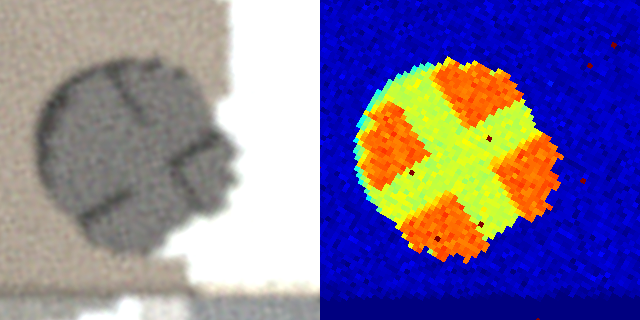

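```bash
cat >> h.py <<'E'
D=np.array([.5734,-.2673]); S=np.array([.5446,.1219])
def ori(deg): return [0,np.pi/2,np.radians(deg)]
def st(t=''):
    s=observe(); print(t,round(s['time_s'],2),s['eef_pos'].round(4),'F',s['ft_force'].round(2),'M',s['torque'].round(3),'op',round(s['opening'],4),'j6',round(s['q'][5],3)); return s
E
python3 - <<'E'
from h import *
im,d,K,T=load('w1');P=cloud(d,K,T)
q=P[(np.hypot(P[...,0]-S[0],P[...,1]-S[1])<.0115)&(d>0)&(P[...,2]>.088)&(P[...,2]<.105)]
hi=q[q[:,2]>.0955]; print(len(q),len(hi),'top',np.median(hi[:,2]),'floor',np.median(q[q[:,2]<.0955,2]))
t=np.arctan2(hi[:,1]-S[1],hi[:,0]-S[0]); print('slot deg', np.degrees(np.angle(np.exp(4j*t).mean()))/4+45)
gripper_to(.055,80); movep([*D,.10],ori(-12)); 
print(move_l([*D,.066],feed=.08,max_force=15)); st('down')
gripper_to(.0,80); st('grip')
move_l([*D,.19],feed=.12); st('up')
movep([*S,.20],ori(31)); hold(.2); st('press'); snap('wrist','w3'); snap('scene','s3')
cv2.imwrite('pics/c3.png',np.hstack([cv2.imread('pics/w3.png')[60:460,120:520],cv2.resize(cv2.imread('pics/s3.png')[150:310,300:460],(400,400))]))
E
```

```text
1107 507 top 0.09820271160397354 floor 0.09229975664947226
slot deg 33.02927467243041
False
down 5.58 [ 0.5731 -0.2671  0.0655] F [ 0.68 -0.06  0.01] M [ 0.01  -0.051 -0.005] op 0.0551 j6 -1.922
grip 5.94 [ 0.574  -0.2676  0.0668] F [ 0.59 -1.02  1.91] M [0.028 0.021 0.04 ] op 0.0251 j6 -1.922
up 7.12 [ 0.5728 -0.2669  0.1887] F [ 0.66 -0.2  -1.33] M [ 0.012 -0.04   0.012] op 0.0254 j6 -1.922
press 8.78 [0.545  0.1209 0.1999] F [-0.34 -0.69 -2.12] M [0.011 0.016 0.028] op 0.0253 j6 -2.033
```

View pics/c3.png

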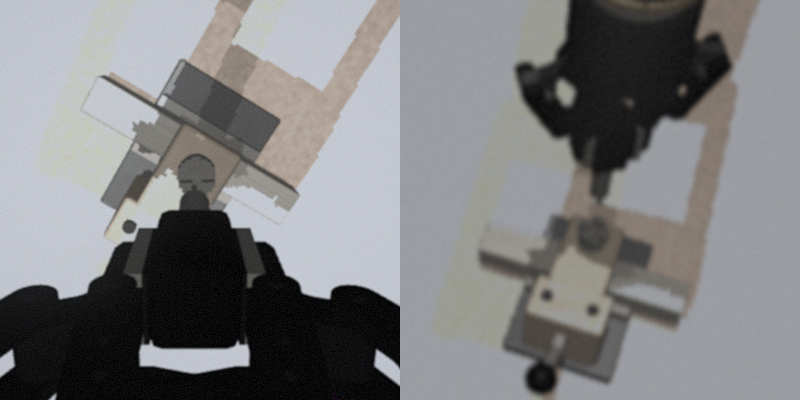

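Run:
```python
from h import *
for n in('w3','s3'):
    im,d,K,T=load(n);P=cloud(d,K,T)
    near=(np.hypot(P[...,0]-S[0],P[...,1]-S[1])<.03)&(d>0)
    q=P[near&(P[...,2]>.088)&(P[...,2]<.105)]; print(n,'head',len(q),cv2.minEnclosingCircle((q[:,:2]*1000).astype(np.float32)))
    h=q[q[:,2]>.0955];t=np.arctan2(h[:,1]-S[1],h[:,0]-S[0]);print(np.degrees(np.angle(np.exp(4j*t).mean()))/4+45)
    q=P[near&(P[...,2]>.125)&(P[...,2]<.19)]
    for lo in np.arange(.125,.19,.01):
        k=q[(q[:,2]>=lo)&(q[:,2]<lo+.01)]
        if len(k)>3: print(lo.round(3),len(k),k[:,0].min().round(4),k[:,0].max().round(4),k[:,1].min().round(4),k[:,1].max().round(4),k.mean(0).round(4))
    # view direction horizontal at target
    v=np.r_[S,.14]-T[:3,3];print('view',(v/np.linalg.norm(v)).round(2))
    print('zmin',q[:,2].min() if len(q) else None)
```

```text
w3 head 1175 ((544.9326171875, 121.72254180908203), 12.5994873046875)
31.856986568350713
0.135 12 0.5381 0.5399 0.1156 0.1178 [0.5388 0.1167 0.1434]
0.145 106 0.5374 0.5466 0.1131 0.1254 [0.5397 0.1174 0.1517]
0.155 197 0.5373 0.5461 0.1133 0.1248 [0.5398 0.1173 0.1601]
0.165 193 0.5374 0.5452 0.1132 0.1241 [0.5395 0.1171 0.1699]
0.175 32 0.5377 0.5409 0.1144 0.1192 [0.5389 0.1166 0.1767]
view [ 0.26  0.16 -0.95]
zmin 0.14239276730299952
s3 head 128 ((543.4124145507812, 123.69654846191406), 12.356257438659668)
31.473100650082394
0.145 15 0.5432 0.5504 0.1173 0.129 [0.5484 0.1236 0.1514]
0.155 28 0.5432 0.5508 0.1154 0.1286 [0.5481 0.1224 0.1603]
0.165 22 0.5434 0.5505 0.1168 0.129 [0.5481 0.1231 0.1703]
0.175 17 0.5456 0.5518 0.1188 0.1286 [0.5488 0.124  0.179 ]
view [-0.52 -0.07 -0.85]
zmin 0.13989713954308325
```

```bash
cat >> h.py <<'E'
C=np.array([.5449,.1228]); Y0=32.2
def avg(n=12):
    L=[]
    for _ in range(n): s=observe(); L.append(np.r_[s['ft_force'],s['torque'],s['eef_pos'],s['q'][5],s['time_s']]); hold(.01)
    return np.array(L).mean(0)
E
python3 - <<'E'
from h import *
move_l([*C,.170],feed=.06,rotation=ori(Y0)); hold(.1); a=avg(20); print('free',a.round(4))
r=move_l([*C,.1520],feed=.02,max_force=6); st('down %s'%r)
hold(.1);a=avg(20); print(a.round(4))
np.save('base.npy',a)
E
```

```text
free [ 1.3980e-01  1.3130e-01 -1.2098e+00  2.0000e-04  1.4200e-02  1.6000e-03
  5.4530e-01  1.2280e-01  1.7050e-01 -2.0523e+00  9.7042e+00]
down False 10.84 [0.545  0.1228 0.1522] F [-0.06  0.57 -1.72] M [0.004 0.022 0.026] op 0.0249 j6 -2.052
[-3.40000e-02  3.03000e-02 -9.74800e-01  3.10000e-03  1.50000e-02
  6.90000e-03  5.45000e-01  1.22800e-01  1.52200e-01 -2.05230e+00
  1.10208e+01]
```

```bash
cat >> h.py <<'E'
def turn(th0,th1,n,t=.2,nav=14,zoff=.152,stop=None):
    """turn driver clockwise from th0 to th1 (rad) in n steps following the thread"""
    out=[]
    step=(th1-th0)/n
    for i in range(1,n+1):
        th=th0+step*i
        move_l([*C,zoff-.00255*th],feed=abs(.00255*step)/t,rotation=[0,np.pi/2,np.radians(Y0)-th])
        hold(.04); a=avg(nav); out.append(np.r_[th,a[[5,0,1,2,8,9,10]]]); print(out[-1].round(4))
        if stop and abs(a[5])>stop: print('STOP');break
    return np.array(out)
E
python3 - <<'E'
from h import *
o=turn(0,.75,5,t=.25,stop=.11); np.save('t1.npy',o)
E
```

```text
[ 1.50000e-01 -5.50000e-03 -7.61000e-02 -3.67100e-01 -1.15740e+00
  1.51700e-01 -1.90510e+00  1.15042e+01]
[ 0.3     0.0271  0.4702 -2.2987 -0.2735  0.1514 -1.7556 11.9625]
[ 0.45    0.035   0.4232 -3.9923  0.2569  0.151  -1.6057 12.4208]
[ 0.6     0.0311  0.8649 -5.1691  0.4125  0.1506 -1.4563 12.8792]
[ 0.75    0.0392  0.9781 -4.9222  0.3892  0.1502 -1.3061 13.3375]
```

Run:
```python
from h import *
o=turn(.75,1.55,8,t=.2,nav=18,stop=.075); np.save('t2.npy',o)
```

```text
[ 0.85    0.0321  1.0138 -5.3868  0.5481  0.1499 -1.2061 13.7625]
[ 0.95    0.0392  0.6968 -5.5599  0.7343  0.1497 -1.1061 14.2042]
[ 1.05    0.0214  0.6442 -6.0687  0.6089  0.1494 -1.0061 14.6458]
[ 1.15    0.0313  0.2513 -6.1155  1.1329  0.1491 -0.9061 15.0875]
[ 1.25    0.0391 -0.1343 -6.4848  1.3767  0.1488 -0.8061 15.5292]
[ 1.35    0.0387 -0.7121 -6.9987  1.8202  0.1486 -0.7061 15.9708]
[ 1.45    0.0504 -0.934  -7.0953  2.2957  0.1484 -0.6061 16.4125]
[ 1.55    0.0451 -1.3932 -7.1566  2.6525  0.1482 -0.5061 16.8542]
```

Run:
```python
from h import *
o=turn(1.55,1.95,4,t=.2,nav=30,stop=.07); np.save('t3.npy',o)
```

```text
[ 1.65    0.0557 -1.6732 -7.2684  2.9033  0.1479 -0.4062 17.3458]
[ 1.75    0.0616 -1.8272 -7.3085  3.4848  0.1477 -0.3062 17.8875]
[ 1.85    0.0714 -2.2804 -7.3943  3.935   0.1475 -0.2062 18.4292]
STOP
```

Run:
```python
from h import *
from scipy.optimize import curve_fit
o=np.vstack([np.load(f't{i}.npy') for i in(1,2,3)])[2:]
w=np.r_[np.ones(3)*1.0,np.ones(8)*.9,np.ones(3)*.7]
f=lambda t,b,t0:b+.1*np.clip(t-t0,0,None)
print(curve_fit(f,o[:,0],o[:,1],[.035,1.45],sigma=w[:len(o)]))
g=lambda t,b,t0,k:b+k*np.clip(t-t0,0,None)
print(curve_fit(g,o[:,0],o[:,1],[.035,1.45,.1],sigma=w[:len(o)])[0])
a=avg(40);print(a.round(4))
```

```text
(array([0.03578429, 1.47507583]), array([[4.72855989e-06, 4.72855993e-05],
       [4.72855993e-05, 1.22111821e-03]]))
[0.03342899 1.26381818 0.06064045]
[-2.3171 -7.384   3.8012 -1.6371  0.515   0.0732  0.5443  0.1219  0.1475
 -0.2062 18.7208]
```

Run:
```python
from h import *
th=1.70
move_l([*C,.152-.00255*1.85],feed=.002,rotation=[0,np.pi/2,np.radians(Y0)-th]); hold(.05); st('back')
move_l([*C,.20],feed=.06); st('out')
snap('scene','s4')
movep([*D,.19],ori(-12)); hold(.1); st('over')
r=move_l([*D,.085],feed=.1,max_force=12); st('in1 %s'%r)
if not r:
    r=move_l([*D,.064],feed=.03,max_force=6); st('in2 %s'%r)
```

```text
back 19.24 [0.544  0.123  0.1468] F [-3.25 -2.54 -0.08] M [-0.627  0.733  0.033] op 0.0253 j6 -0.351
out 20.27 [0.5446 0.1228 0.1995] F [ 0.27 -0.05 -1.28] M [-0.045  0.009 -0.01 ] op 0.0253 j6 -0.352
over 21.88 [ 0.5738 -0.2661  0.19  ] F [-0.34 -0.16 -1.68] M [-0.031 -0.047  0.059] op 0.0254 j6 -1.922
in1 False 23.07 [ 0.574  -0.2677  0.086 ] F [ 0.79  0.41 -0.84] M [-0.011  0.053  0.047] op 0.0252 j6 -1.922
in2 True 23.67 [ 0.5732 -0.2672  0.0668] F [ 0.05 -0.35  3.9 ] M [0.041 0.043 0.018] op 0.0248 j6 -1.922
```

Run:
```python
from h import *
gripper_to(.055); move_l([*D,.15],feed=.12); st('free')
movep([.545,.05,.20],ori(-90)); hold(.2); st('bar')
im,d,K,T=snap('wrist','w5'); P=cloud(d,K,T); ok=d>0
print('head slot'); 
q=P[(np.hypot(P[...,0]-S[0],P[...,1]-S[1])<.0115)&ok&(P[...,2]>.080)&(P[...,2]<.105)]
print(len(q),np.percentile(q[:,2],[10,30,70,90]))
z=np.percentile(q[:,2],90);h=q[q[:,2]>z-.0025];t=np.arctan2(h[:,1]-S[1],h[:,0]-S[0]);print('slot',np.degrees(np.angle(np.exp(4j*t).mean()))/4+45)
b=P[ok&(abs(P[...,0]-.545)<.04)&(P[...,1]<.095)&(P[...,1]>0)&(P[...,2]>.03)&(P[...,2]<.042)]
print('bar -y end',len(b),b.min(0).round(4),b.max(0).round(4),np.percentile(b,[2,98],axis=0).round(4))
im,d,K,T=snap('top','t5');P=cloud(d,K,T);ok=d>0
q=P[ok&(np.hypot(P[...,0]-.573,P[...,1]+.267)<.03)&(P[...,2]>.09)&(P[...,2]<.14)];print('driver',len(q),q.mean(0).round(4))
cv2.imwrite('pics/w5t5.png',np.hstack([cv2.imread('pics/w5.png')[60:460,120:520],cv2.resize(cv2.imread('pics/t5.png')[170:290,380:500],(400,400))]))
```

```text
free 24.92 [ 0.5729 -0.267   0.1491] F [ 0.23  0.48 -0.54] M [-0.013  0.032 -0.034] op 0.0549 j6 -1.922
bar 26.76 [0.5451 0.0495 0.1998] F [ 0.63 -0.41  0.96] M [ 0.045  0.012 -0.005] op 0.055 j6 -0.053
head slot
1377 [0.08784112 0.08857431 0.09422236 0.09501433]
slot 37.77773206291504
bar -y end 3210 [0.5306 0.034  0.0318] [0.5844 0.0949 0.0408] [[0.5313 0.0363 0.0352]
 [0.558  0.0938 0.0382]]
driver 152 [ 0.5714 -0.2657  0.1057]
```

View pics/w5t5.png

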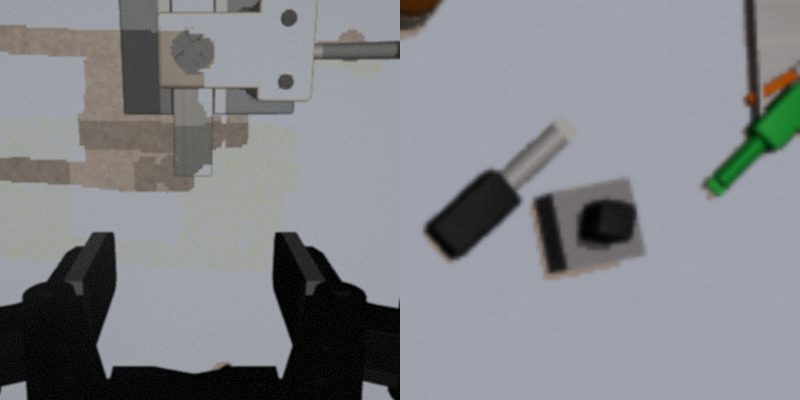

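The driver is back upright in its holder. Slot angle and head height agree that the screw turned about 1.47 rad and dropped 3.7 mm. The bar's −y end is at y≈0.0355, x≈0.545. I'll push on that end face with shut fingers and watch the force.

Run:
```python
from h import *
X=.5447
gripper_to(0); movep([X,.0,.06],ori(-90)); move_l([X,.0,.012],feed=.08); hold(.1); b=avg(15); print('zero',b[:3].round(2))
r=move_l([X,.035,.012],feed=.012,max_force=2.2); s=st('contact %s'%r)
if r:
    y=s['eef_pos'][1]
    for i in range(1,6):
        r=move_l([X,y+.002*i,.012],feed=.008,max_force=22); s=observe(); a=avg(6); print(r,s['eef_pos'].round(4),'moving',(s['ft_force']-b[:3]).round(2),'held',(a[:3]-b[:3]).round(2),round(s['time_s'],2))
        if r: break
```

```text
zero [-0.23  0.11  0.08]
contact True 30.87 [0.5443 0.0233 0.0116] F [-0.56 -0.62 -0.38] M [-0.095 -0.069  0.03 ] op 0.0001 j6 -0.101
False [0.5442 0.0243 0.0115] moving [ 0.68 -5.64 -0.91] held [ 0.13 -5.64 -1.28] 31.3
False [0.5442 0.0261 0.0115] moving [ 0.08 -6.25 -1.18] held [ 0.16 -6.24 -1.42] 31.75
False [0.5442 0.0281 0.0115] moving [ 0.45 -7.08 -1.9 ] held [-0.03 -6.62 -1.72] 32.2
False [0.5442 0.0301 0.0114] moving [ 0.64 -6.64 -1.64] held [ 0.27 -6.47 -1.82] 32.65
False [0.5442 0.0321 0.0115] moving [ 0.23 -6.97 -1.64] held [ 0.2  -6.6  -2.11] 33.1
```

Run:
```python
from h import *
X=.5447
print(move_l([X,.0348,.012],feed=.008,max_force=15)); st()
move_l([X,.0,.012],feed=.06); move_l([X,.0,.12],feed=.12); movep([.545,.05,.20],ori(-90)); hold(.2)
im,d,K,T=snap('wrist','w6'); P=cloud(d,K,T); ok=d>0
b=P[ok&(abs(P[...,0]-.545)<.04)&(P[...,1]<.095)&(P[...,1]>0)&(P[...,2]>.03)&(P[...,2]<.042)]
print('bar -y end',b.min(0).round(4),np.percentile(b,[2,98],axis=0).round(4))
for n in('top','scene'):
    snap(n,n+'6'); 
    i0=load(n+'0');i6=load(n+'6')
    df=(np.abs(i0[0].astype(int)-i6[0]).max(-1)>60).astype(np.uint8)
    c=cv2.connectedComponentsWithStats(df)[2:]; print(n,[(s.tolist(),q.round().tolist()) for s,q in zip(c[0][1:],c[1][1:]) if s[4]>25])
st()
```

```text
False
 33.48 [0.5442 0.0336 0.0115] F [ 0.57 -6.19 -1.87] M [-1.017  0.008  0.032] op 0.0001 j6 -0.08
bar -y end [0.5307 0.044  0.0328] [[0.5314 0.046  0.0352]
 [0.5582 0.0941 0.0381]]
top [([426, 184, 35, 30, 508], [443.0, 198.0]), ([474, 195, 32, 29, 318], [491.0, 208.0]), ([230, 206, 112, 274, 19318], [285.0, 342.0]), ([387, 221, 29, 27, 404], [401.0, 234.0]), ([459, 223, 29, 19, 296], [473.0, 231.0]), ([299, 335, 8, 12, 29], [302.0, 341.0]), ([306, 345, 8, 11, 34], [309.0, 350.0]), ([0, 383, 228, 97, 8142], [113.0, 441.0]), ([0, 413, 8, 14, 78], [3.0, 418.0]), ([305, 459, 21, 21, 270], [315.0, 472.0])]
scene [([286, 0, 91, 205, 10179], [336.0, 81.0]), ([374, 0, 14, 5, 47], [381.0, 1.0]), ([434, 0, 75, 20, 792], [481.0, 7.0]), ([373, 4, 9, 20, 104], [376.0, 14.0]), ([421, 41, 40, 33, 589], [440.0, 58.0]), ([541, 154, 85, 63, 604], [588.0, 187.0]), ([118, 184, 63, 76, 1395], [156.0, 222.0]), ([189, 220, 58, 31, 704], [225.0, 234.0]), ([108, 222, 17, 14, 164], [115.0, 228.0]), ([337, 242, 14, 11, 85], [344.0, 247.0])]
 36.08 [0.5444 0.0496 0.1988] F [ 1.02 -0.44 -0.57] M [ 0.036 -0.058 -0.014] op 0.0002 j6 -0.053
```

View pics/scene6.png

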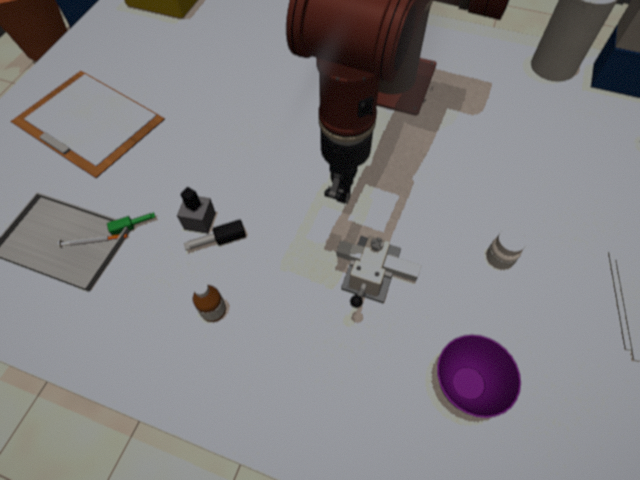

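```bash
python3 -c "
from h import *
hold(.3); st(); job_done()"
```

```text
36.38 [0.545  0.0499 0.2   ] F [ 0.12  0.48 -0.27] M [ 0.033 -0.021  0.003] op -0.0 j6 -0.053
the job is handed in; nothing more can be done
```

The job is done and handed in at 36.4 s, well inside the 72 s limit; the system gave no verdict.

- **Screw:** I turned it about 1.47 rad clockwise, and its head dropped about 3.7 mm. The turning moment rose from about 0.035 to 0.072 N m. Depending on how I fit that rise, the screw is 0.38 or 0.59 rad past first touch; the two fits disagree, but both lie within 0.1 to 0.7.
- **Driver:** It is back in its holder with the shoulder seated at the same height as at the start.
- **Bar:** I pushed it about 9.8 mm along its channel by its −y end face. It dragged steadily at about 6 to 7 N (3 to 14 N asked) without jamming, and lies under the pad with nothing touching it.
- **Bystanders:** The bottle, jar and basin have not moved in the before and after pictures.
- **Look-alikes:** The larger black driver and the green one stood at first but were lying down by the time of my first close look, with the arm still well above them. They appear to have toppled on their own. They lie on the table and I left them there.

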